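# Close the seed sample tins with their own lids

## Task

Close the four empty seed sample tins: put each of the four lids on the tin of the same shape and size, so that its plug is inside and its plate lies flat on the rim. Leave the tins standing where they are, and let go of every lid.

Things in the scene. Friction and masses are not known exactly. Their poses are not given: they have to be found in the camera images.
- mouth_large (a point): Open, empty aluminium large round tin, 84 mm across inside, 90 mm outside; 30 mm high, wall 3 mm, 250 g, standing loose on the bench. This point is the centre of the mouth at the height of the rim (30 mm above the bench); z up, x and y along its sides if it has sides.
- grip_large (a point): Loose large round lid: plate 104 mm across, plug 70 mm across. Aluminium, 55 to 115 g; plate 4 mm thick, bevelled plug below 6 mm deep (7 mm free all round in its tin). Black upright grip on top: 34 mm along x, 14 along y, 42 high; pinch across y. Point: on the centre line, 24 mm above the plate's top, 28 above its underside, 34 above the plug's foot (on the bench at start).
- mouth_small (a point): Open, empty aluminium small round tin, 54 mm across inside, 60 mm outside; 30 mm high, wall 3 mm, 250 g, standing loose on the bench. This point is the centre of the mouth at the height of the rim (30 mm above the bench); z up, x and y along its sides if it has sides.
- grip_small (a point): Loose small round lid: plate 74 mm across, plug 40 mm across. Aluminium, 55 to 115 g; plate 4 mm thick, bevelled plug below 6 mm deep (7 mm free all round in its tin). Black upright grip on top: 34 mm along x, 14 along y, 42 high; pinch across y. Point: on the centre line, 24 mm above the plate's top, 28 above its underside, 34 above the plug's foot (on the bench at start).
- mouth_square (a point): Open, empty aluminium square tin, 66 x 66 mm inside, 72 x 72 mm outside; 30 mm high, wall 3 mm, 250 g, standing loose on the bench. This point is the centre of the mouth at the height of the rim (30 mm above the bench); z up, x and y along its sides if it has sides.
- grip_square (a point): Loose square lid: plate 86 x 86 mm, plug 52 x 52 mm; fits in any quarter turn. Aluminium, 55 to 115 g; plate 4 mm thick, bevelled plug below 6 mm deep (7 mm free all round in its tin). Black upright grip on top: 34 mm along x, 14 along y, 42 high; pinch across y. Point: on the centre line, 24 mm above the plate's top, 28 above its underside, 34 above the plug's foot (on the bench at start).
- mouth_oblong (a point): Open, empty aluminium oblong tin, 96 mm inside along its x and 52 mm along its y, 102 x 58 mm outside; 30 mm high, wall 3 mm, 250 g, standing loose on the bench. This point is the centre of the mouth at the height of the rim (30 mm above the bench); z up, x and y along its sides if it has sides.
- grip_oblong (a point): Loose oblong lid: plate 116 mm along x by 72 mm along y, plug 82 x 38 mm; fits either way round. Aluminium, 55 to 115 g; plate 4 mm thick, bevelled plug below 6 mm deep (7 mm free all round in its tin). Black upright grip on top: 34 mm along x, 14 along y, 42 high; pinch across y. Point: on the centre line, 24 mm above the plate's top, 28 above its underside, 34 above the plug's foot (on the bench at start).
Mind the look-alikes: they are no part of the job. Leave any orange or turquoise look-alike of the part that bears grip_small alone. Leave any turquoise look-alike of the part that bears grip_oblong alone.

How it is judged:
By the outcome, as a careful person would: the job done as asked, in the order asked, and still so for the second after the job is handed in, with the robot touching nothing.
It also fails if it takes over 120 s, if anything falls off the work surface, if the arm or the gripper's body presses on something with over 40 N, if the wrist force passes 120 N, or if a joint passes its speed limit or range.

## Robot

A 7-joint arm with a two-finger parallel gripper is mounted at the origin on the work surface. World frame = base frame: x ahead of the robot, y to its left, z up, the work surface at z = 0. Lengths are in m, angles in rad, forces in N, time in s.
With the tool pointing down it reaches from about 0.425 to 0.825 m from the base axis. Payload 3.6 kg.
Tool frame: the origin (TCP) lies midway between the tips of the shut fingers; the grasp point (between the pads) lies 19 mm behind it (hold_point_z is the z of the grasp point in the tool frame, in m); z points along the fingers, y is the line along which they close (so a half turn about z gives the same grasp; the last joint's range is limited). The gripper opens to 85 mm and grips with 20 to 120 N. Pads are 22 mm wide; open, the fingers measure 114 mm over their backs; the gripper's body (76 mm by 85 mm) begins 54 mm behind the grasp point. The pads swing forward as they close: fully open they stand 13 mm farther back than shut.
Start: joints at [1.19, 0.615, -0.013, 1.423, 0.008, 1.103, -0.04], TCP at [0.226, -0.609, 0.231] pointing down, gripper open.
Joint ranges: [-3.12, 3.12], [-0.3, 2.06], [-1.34, 1.32], [0.26, 2.42], [-1.36, 4.5], [0.01, 1.98], [-2.84, 2.84]. Speed limits (rad/s): [2.79, 2.79, 3.14, 3.14, 3.14, 3.14, 3.14].

## Interface

Orientations are given as a rotation vector (axis times angle).
In Python, from bench import * gives the robot as it stands. The module is installed in compiled form; this text tells all that it offers.
- The arm moves only by the tool jog_arm, never from a script. Its argument "increments" is text: rows parted by semicolons, each of 6 numbers parted by spaces: the shift along the tool's x, y, z normalised to -1 to 1, where 1 is 0.5 m, then the turn, a rotation vector about the tool's x, y, z normalised to -1 to 1, where 1 is 180 degrees. In form: x y z ax ay az; .... A call has 1 to 12 rows; each row is the pose to reach, as a shift and turn from the pose commanded when the call began, along the tool's axes at that moment, turning the shorter way round; what a row does not reach only later rows make up. A row lasts 1/10 s, in which the tool goes at most 50 mm and 8.59 degrees, less where a joint would pass 70% of its speed; a pose out of reach is approached as far as the arm can. A call with a number of a shift or a turn outside -1 to 1 is refused whole. A call with a gripper value outside its range is refused whole. "jaw" is the gripper command: -1 is fully open, 1 is shut, values between are in proportion, set as the call begins (left out, the last holds). The fingers move at their own pace and stop on an object; the grip force is fixed at half the most. Time passes only in rows, so rows that repeat a pose let the fingers close. It gives the time, the measured TCP pose, the force, the opening and the grip force at its end, in the units of the state.
- observe(): the state, without advancing time (a new reading comes with each control period).
- snapshot(name): name is "scene" or "top" or "wrist"; returns a dict with "color" (400x640x3 uint8, red, green, blue), "K" (3x3 intrinsics, pixels), "view" (4x4, takes a point from world to camera coordinates); the wrist camera has in their place "tool_from_camera" (4x4, takes a point from camera to tool coordinates, whose origin is the TCP and whose axes are the flange's). Camera axes: x right, y up, looking along -z (the intrinsics and any distortion apply to the point x, -y, -z); pixel columns grow to the right and rows downward; lengths in m; the calibration is good to about 2 mm. A picture is of the moment at which its call begins: read the wrist's pose just before it. There is no depth.
- sign_off(): hands the job in; it is judged then, once.
The state is a dict: "clock": time; "q": joint angles; "qvel": joint speeds; "tau": joint torques, N m; "tcp_pos": TCP position; "tool_rot": TCP orientation; "contact_force": force on the tool from outside, world axes, zero at the start; "ft_torque": the same for the moment, N m; "gripper_width": finger opening in m; "finger_force": force on a finger pad.
Only numpy, scipy, OpenCV 4.12 (cv2) and the standard library are available. Lean on these libraries where they do the work, as an engineer would, in place of code of your own. Each camera call takes 0.05 s, during which the arm holds its last target. There are 200 camera calls.

## Working session

There is one attempt and no reset: what is moved stays moved. The work goes in short steps, Python scripts to look and compute and a tool call to move; the robot and the scene stay as the last step left them, time stands still between calls to the robot, and variables do not carry over. Pictures are saved under pics/ and viewed, at most 14 in all, crops included, and the job is handed in when it is done.

Besides the shell and the picture viewer there is one more tool, called after "Call:" by a JSON object that holds its "name" and its "arguments". jog_arm: Moves the arm, as the interface text tells. Its arguments: {"type":"object","properties":{"increments":{"type":"string"},"jaw":{"type":"number"}},"required":["increments"]}

```bash
mkdir -p pics; ls
python3 - <<'E'
from bench import *
import cv2
s=observe()
for k,v in s.items(): print(k,v)
for n in ("scene","top"):
    d=snapshot(n); cv2.imwrite(f"pics/{n}0.png",d["color"][:,:,::-1]); print(n,d["K"],d["view"],[k for k in d])
d=snapshot("wrist"); print(d["K"],d["tool_from_camera"],[k for k in d])
E
```

```text
pics
clock 0.0
q [ 1.18950193  0.61591821 -0.01267968  1.42494523  0.00807904  1.10340056
 -0.04040728]
qvel [-1.57192609e-04 -4.45175380e-04 -1.44595972e-04  4.19560828e-04
 -1.65470558e-03 -2.33945794e-04 -7.86918897e-05]
tau [ 4.76127188e-04 -4.69210088e+01  2.59466339e-01 -1.71031952e+01
  1.00805325e-02  9.62344988e-03  1.43360796e-05]
tcp_pos [ 0.22558054 -0.60876139  0.23012327]
tool_rot [-3.08971755e+00 -5.54092534e-01  7.01633811e-04]
contact_force [-0.75978048 -0.17923942  0.02627056]
ft_torque [ 0.04009138 -0.00139837 -0.02390779]
finger_force 0.0
gripper_width 0.08519611776252224
scene [[443.70146227   0.         307.62694183]
 [  0.         443.70146227 201.36814338]
 [  0.           0.           1.        ]] [[-0.19253918  0.98117723  0.01482894  0.07395335]
 [-0.67683036 -0.14372779  0.7219716   0.25586638]
 [ 0.71051343  0.12897114  0.69176377 -1.5998008 ]
 [ 0.          0.          0.          1.        ]] ['color', 'K', 'view']
top [[416.80852361   0.         313.99969383]
 [  0.         416.80852361 200.24074687]
 [  0.           0.           1.        ]] [[ 0.00910873 -0.99991042  0.00980696 -0.01518442]
 [ 0.9902128   0.01038543  0.13917885 -0.4388071 ]
 [-0.13926823  0.00844323  0.9902187  -1.11800597]
 [ 0.          0.          0.          1.        ]] ['color', 'K', 'view']
[[330.7854081    0.         322.33825208]
 [  0.         330.7854081  196.59162516]
 [  0.           0.           1.        ]] [[ 8.08671331e-04  9.63030888e-01  2.69389782e-01  6.83896659e-02]
 [ 9.99999670e-01 -8.01365021e-04 -1.37094270e-04 -4.01641710e-04]
 [ 8.38535310e-05  2.69389803e-01 -9.63031218e-01 -1.41928383e-01]
 [ 0.00000000e+00  0.00000000e+00  0.00000000e+00  1.00000000e+00]] ['color', 'K', 'tool_from_camera']
```

View pics/top0.png

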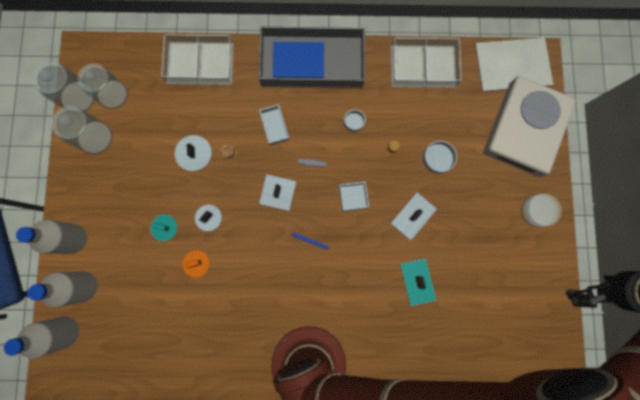

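View pics/scene0.png

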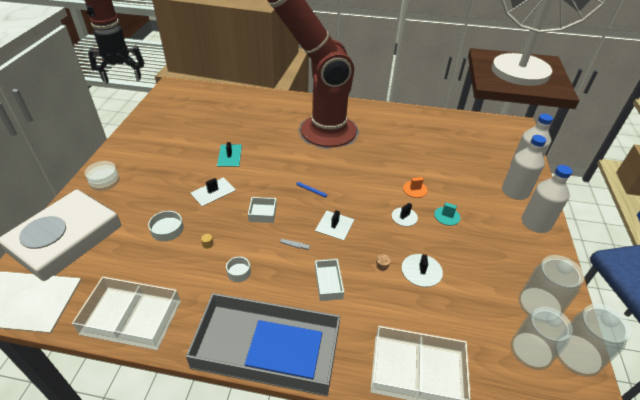

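```bash
cat > h.py <<'E'
from bench import *
import cv2, numpy as np
from scipy.spatial.transform import Rotation as Ro
def cam(name):
    """color, K, world->cam 4x4"""
    s=observe(); d=snapshot(name)
    if name=="wrist":
        T=np.eye(4); T[:3,:3]=Ro.from_rotvec(s["tool_rot"]).as_matrix(); T[:3,3]=s["tcp_pos"]
        V=np.linalg.inv(T@d["tool_from_camera"])
    else: V=d["view"]
    return d["color"],d["K"],V
def ray(uv,K,V):
    uv=np.atleast_2d(uv).astype(float); p=np.c_[uv,np.ones(len(uv))]@np.linalg.inv(K).T
    d=(p*[1,-1,-1])@V[:3,:3]; return -V[:3,:3].T@V[:3,3],d
def plane(uv,z,K,V):
    c,d=ray(uv,K,V); return c+d*((z-c[2])/d[:,2:])
def proj(P,K,V):
    P=np.atleast_2d(P); q=(P@V[:3,:3].T+V[:3,3])*[1,-1,-1]; q=q@K.T; return q[:,:2]/q[:,2:]
def tri(obs):
    A=0;b=0
    for uv,K,V in obs:
        c,d=ray(uv,K,V); d=d[0]/np.linalg.norm(d[0]); M=np.eye(3)-np.outer(d,d); A=A+M; b=b+M@c
    return np.linalg.solve(A,b)
def go(xyz,yaw=None):
    """normalised jog row from measured pose to tool-down pose; yaw (deg) of tool x, mod 180 nearest"""
    s=observe(); R=Ro.from_rotvec(s["tool_rot"]); M=R.as_matrix(); cur=np.degrees(np.arctan2(M[1,0],M[0,0]))
    yaw=cur if yaw is None else cur+((yaw-cur+90)%180-90)
    t=np.radians(yaw); T=np.c_[[np.cos(t),np.sin(t),0],[np.sin(t),-np.cos(t),0],[0,0,-1]]
    d=M.T@(np.array(xyz)-s["tcp_pos"])/0.5; r=(R.inv()*Ro.from_matrix(T)).as_rotvec()/np.pi
    print("row",np.round(np.r_[d,r],4),"yaw",round(yaw,1),"rows>=",round(max(np.linalg.norm(d)*10,np.linalg.norm(r)*180/8.59),1),"q7",round(s["q"][6],2))
E
python3 - <<'E'
from h import *
_,K,V=cam("top")
for n,u,z in [("t_obl",(274,124),.03),("t_sm",(355,120),.03),("t_lg",(440,157),.03),("t_sq",(354,196),.03),("l_lg",(192,153),.01),("l_sq",(278,192),.01),("l_sm",(208,217),.01),("l_ob",(414,216),.01)]: print(n,plane(u,z,K,V).round(3))
go((.58,-.12,.23),0); go((.58,.15,.23),0)
E
```

```text
t_obl [[0.656 0.104 0.03 ]]
t_sm [[ 0.67  -0.125  0.03 ]]
t_lg [[ 0.565 -0.363  0.03 ]]
t_sq [[ 0.452 -0.121  0.03 ]]
l_lg [[0.574 0.337 0.01 ]]
l_sq [[0.464 0.09  0.01 ]]
l_sm [[0.392 0.284 0.01 ]]
l_ob [[ 0.4   -0.291  0.01 ]]
row [ 1.0043e+00 -6.7100e-01  2.2000e-03 -5.0000e-04  1.0000e-04  1.1300e-01] yaw -0.0 rows>= 12.1 q7 -0.04
row [ 1.1920e+00 -1.1773e+00  3.0000e-03 -5.0000e-04  1.0000e-04  1.1300e-01] yaw -0.0 rows>= 16.8 q7 -0.04
```

Call:
{"name": "jog_arm", "arguments": {"increments": "0.95 -0.64 0 0 0 0.113;0.95 -0.64 0 0 0 0.113;0.95 -0.64 0 0 0 0.113;0.95 -0.64 0 0 0 0.113;0.95 -0.64 0 0 0 0.113;0.95 -0.64 0 0 0 0.113;0.95 -0.64 0 0 0 0.113;0.95 -0.64 0 0 0 0.113;0.95 -0.64 0 0 0 0.113;0.95 -0.64 0 0 0 0.113;0.95 -0.64 0 0 0 0.113;0.95 -0.64 0 0 0 0.113", "jaw": -1}}

```text
clock: 1.4
tcp_pos: [0.5628, -0.1377, 0.2311]
tool_rot: [-3.138, -0.013, -0.002]
contact_force: [-0.7, 0.8, 0.1]
gripper_width: 0.0852
finger_force: 0.0
```

Call:
{"name": "jog_arm", "arguments": {"increments": "0 0 0 0 0 0;0 0 0 0 0 0;0 0 0 0 0 0"}}

```text
clock: 1.7
tcp_pos: [0.559, -0.1465, 0.2312]
tool_rot: [3.14, -0.005, -0.002]
contact_force: [-0.1, 0.0, 0.4]
gripper_width: 0.0854
finger_force: 0.0
```

Run:
```python
from h import *
s=observe();print(s["clock"],s["tcp_pos"],s["q"][6],abs(s["qvel"]).max())
c,K,V=cam("wrist"); cv2.imwrite("pics/w1.png",c[:,:,::-1]); np.savez("w1.npz",c=c,K=K,V=V)
go((.58,.17,.23),0)
```

```text
1.7 [ 0.55900202 -0.14648364  0.23123597] -1.3418809646255045 0.012915757745400975
row [ 3.960e-02 -6.333e-01  1.900e-03  4.000e-04  2.000e-04 -1.200e-03] yaw 0.0 rows>= 6.3 q7 -1.34
```

View pics/w1.png

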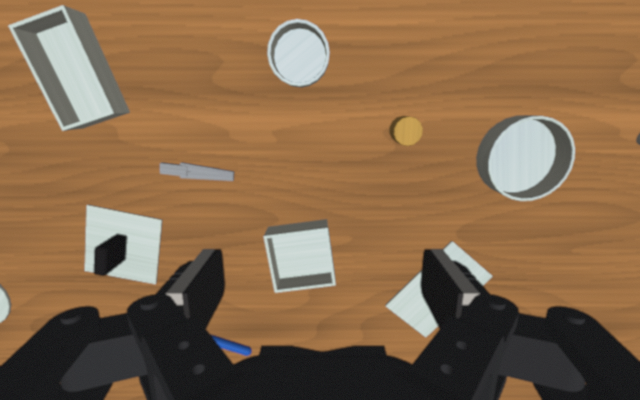

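The wrist view shows all four tins (oblong at (70,67), small at (299,53), large at (526,157), square at (300,256)). The square lid is at (124,245), and the oblong lid at (438,290) is partly hidden by a finger.

Call:
{"name": "jog_arm", "arguments": {"increments": "0.0 -0.6 0 0 0 0;0.0 -0.6 0 0 0 0;0.0 -0.6 0 0 0 0;0.0 -0.6 0 0 0 0;0.0 -0.6 0 0 0 0;0.0 -0.6 0 0 0 0;0.0 -0.6 0 0 0 0;0.0 -0.6 0 0 0 0;0.0 -0.6 0 0 0 0;0.0 -0.6 0 0 0 0;0.0 -0.6 0 0 0 0;0.0 -0.6 0 0 0 0"}}

```text
clock: 2.95
tcp_pos: [0.5603, 0.1544, 0.2314]
tool_rot: [3.141, -0.004, 0.0]
contact_force: [0.2, 0.1, 0.5]
gripper_width: 0.0856
finger_force: 0.0
```

Run:
```python
from h import *
s=observe();print(s["clock"],s["tcp_pos"],s["q"],abs(s["qvel"]).max())
c,K,V=cam("wrist"); cv2.imwrite("pics/w2.png",c[:,:,::-1]); np.savez("w2.npz",c=c,K=K,V=V)
```

```text
2.95 [0.56032113 0.15438416 0.23144945] [-3.05028486e-01  5.05730577e-01 -2.40314658e-03  1.63083540e+00
  1.61634949e-03  1.00493083e+00 -1.88107112e+00] 0.006867799311577897
```

View pics/w2.png

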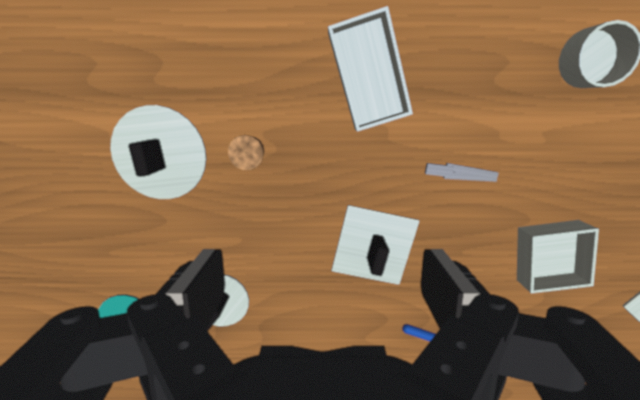

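The second view shows the large lid at (158,152), the oblong tin at (370,70) and the square lid at (375,245). The square tin is at (557,257), and the small lid at (232,301) is partly hidden. The grips lean away from the view centre.

```bash
cat >> h.py <<'E'
from scipy.optimize import least_squares
def outl(sh):
    if len(sh)==1:
        a=np.linspace(0,2*np.pi,72,endpoint=False); return sh[0]/2*np.c_[np.cos(a),np.sin(a)]
    return np.array(sh)/2*np.array([[1,1],[-1,1],[-1,-1],[1,-1]])
def hull(c,seed,s=70,v=60):
    h=cv2.cvtColor(cv2.resize(c,None,fx=4,fy=4,interpolation=cv2.INTER_CUBIC),cv2.COLOR_RGB2HSV)
    m=((h[...,1]<s)&(h[...,2]>v)).astype(np.uint8); m=cv2.morphologyEx(m,cv2.MORPH_OPEN,np.ones((5,5)))
    n,l,st,_=cv2.connectedComponentsWithStats(m); k=l[int(seed[1]*4),int(seed[0]*4)]; assert k
    cs,_=cv2.findContours((l==k).astype(np.uint8),cv2.RETR_EXTERNAL,cv2.CHAIN_APPROX_NONE)
    H=cv2.convexHull(max(cs,key=len))[:,0].astype(float); H=(H+.5)/4-.5
    L=np.r_[H,H[:1]]; q=np.r_[0,np.cumsum(np.linalg.norm(np.diff(L,axis=0),axis=1))]; t=np.linspace(0,q[-1],160,endpoint=False)
    return np.c_[np.interp(t,q,L[:,0]),np.interp(t,q,L[:,1])]
def fit(views,sh,thick,x0,fixz=None):
    """views: (hullpts,K,V). prism of outline sh, top at z, thickness thick (None: to the bench)"""
    o=outl(sh)
    def res(p):
        a=p[2] if len(sh)>1 else 0; xy=o@np.array([[np.cos(a),np.sin(a)],[-np.sin(a),np.cos(a)]])+p[:2]; r=[]
        z=p[3] if fixz is None else fixz
        P=np.r_[np.c_[xy,np.full(len(o),z)],np.c_[xy,np.full(len(o),0 if thick is None else z-thick)]]
        for pts,K,V in views:
            poly=cv2.convexHull(proj(P,K,V).astype(np.float32)); r+=[cv2.pointPolygonTest(poly,(float(u),float(w)),True) for u,w in pts]
        return np.array(r)
    best=min((least_squares(res,[x0[0],x0[1],a,.02],x_scale=[.01,.01,.1,.01],diff_step=1e-4,loss="soft_l1",f_scale=.7) for a in ([0] if len(sh)==1 else np.radians(range(-80,100,20) if sh[0]!=sh[1] else range(-40,50,20)))),key=lambda s:s.cost)
    p=best.x; return np.r_[p[:2],np.degrees(p[2]),p[3],np.abs(res(p)).mean()]
E
cat > m.py <<'E'
from h import *
W=[np.load("w1.npz"),np.load("w2.npz")]
tins=dict(t_lg=((.09,),None,[(526,150),None]),t_sm=((.06,),None,[(299,55),(600,55)]),t_sq=((.072,.072),None,[(300,256),(555,255)]),t_ob=((.102,.058),None,[(75,75),(370,80)]),
 l_lg=((.104,),.004,[None,(180,170)]),l_sq=((.086,.086),.004,[(140,230),(360,230)]))
x0=dict(t_lg=(.565,-.363),t_sm=(.67,-.125),t_sq=(.452,-.121),t_ob=(.656,.104),l_lg=(.574,.337),l_sq=(.464,.09))
for n,(sh,th,sd) in tins.items():
    vs=[(hull(w["c"],s),w["K"],w["V"]) for w,s in zip(W,sd) if s]
    print(n,fit(vs,sh,th,x0[n]).round(4), "fixz",fit(vs,sh,th,x0[n],.03 if th is None else .01).round(4))
E
python3 m.py
```

```text
t_lg [ 0.5701 -0.3663  0.0228  0.0279  0.203 ] fixz [ 0.5703 -0.3654  0.      0.02    0.5278]
t_sm [ 0.6748 -0.1232 -0.7353  0.0286  0.4545] fixz [ 0.6746 -0.1231  0.      0.02    0.535 ]
t_sq [ 0.4546 -0.1206  7.7426  0.0303  0.238 ] fixz [ 0.4545 -0.1207  7.7344  0.02    0.2346]
t_ob [ 0.6593  0.1065 17.1776  0.0308  0.252 ] fixz [ 0.6594  0.1066 17.1793  0.02    0.3525]
l_lg [0.5762 0.3365 0.     0.0094 0.1502] fixz [0.5763 0.3362 0.     0.02   0.171 ]
l_sq [ 4.65000e-01  9.30000e-02 -1.25018e+01  9.90000e-03  1.75900e-01] fixz [  0.4651   0.093  -12.4993   0.02     0.174 ]
```

```bash
cat >> h.py <<'E'
def dhull(c,seed,v=75,r=60):
    """hull of dark grip around seed: same as hull, with the dark mask"""
    g=255-c.max(2); z=np.zeros_like(c); z[g>255-v]=255
    return hull(z,seed,256,127)
E
cat > g.py <<'E'
from h import *
W=[np.load("w1.npz"),np.load("w2.npz")]
def grip(vs,x0,z=None): return fit(vs,(.034,.014),.042,x0,z)
if __name__=="__main__":
    w=W[1]; v=[(dhull(w["c"],(147,157)),w["K"],w["V"])]
    print("g_lg",grip(v,(.576,.336),.052).round(4))
    v=[(dhull(w["c"],s),w["K"],w["V"]) for w,s in zip(W,[(110,255),(377,255)])]
    print("g_sq",grip(v,(.465,.093)).round(4),grip(v,(.465,.093),.052).round(4))
    o=[cam("top"),cam("scene")]
    for n,sh,x0,sd in [("l_sm",(.074,),(.39,.284),[(200,212),(397,220)]),("l_ob",(.116,.072),(.4,-.291),[(404,216),(202,194)])]:
        vs=[(hull(c,s,90,110),K,V) for (c,K,V),s in zip(o,sd)]; print(n,fit(vs,sh,.004,x0).round(4))
    for n,x0,sd in [("g_sm",(.39,.284),[(206,217),(406,210)]),("g_ob",(.4,-.291),[(416,216),(212,185)])]:
        vs=[(dhull(c,s),K,V) for (c,K,V),s in zip(o,sd)]; print(n,grip(vs,x0).round(4),grip(vs,x0,.052).round(4))
    print(observe()["clock"]); go((.465,.093,.10),-12.5)
E
python3 g.py
```

```text
g_lg [ 0.576   0.3359 18.8233  0.02    1.6724]
g_sq [  0.4636   0.0936 -10.966    0.047    1.8229] [ 4.63900e-01  9.39000e-02 -2.28893e+01  2.00000e-02  1.93180e+00]
l_sm [0.3905 0.2848 0.     0.0108 1.38  ]
l_ob [ 4.018000e-01 -2.901000e-01  1.396263e+02  1.080000e-02  5.529000e-01]
g_sm [  0.3997   0.2839 -21.8364   0.0638   3.345 ] [ 3.96500e-01  2.84300e-01 -2.09456e+01  2.00000e-02  3.42950e+00]
g_ob [ 4.01200e-01 -2.90400e-01 -6.43982e+01  5.09000e-02  8.36100e-01] [ 4.013000e-01 -2.904000e-01  1.155956e+02  2.000000e-02  8.380000e-01]
3.1
row [-0.1902  0.1247  0.2628 -0.     -0.      0.0692] yaw -12.5 rows>= 3.5 q7 -1.88
```

Call:
{"name": "jog_arm", "arguments": {"increments": "-0.19 0.125 0.19 0 0 0.069;-0.19 0.125 0.19 0 0 0.069;-0.19 0.125 0.19 0 0 0.069;-0.19 0.125 0.19 0 0 0.069;-0.19 0.125 0.19 0 0 0.069;-0.19 0.125 0.19 0 0 0.069;-0.19 0.125 0.19 0 0 0.069"}}

```text
clock: 3.8
tcp_pos: [0.4675, 0.0942, 0.1374]
tool_rot: [-3.122, 0.338, -0.006]
contact_force: [0.2, 0.5, 0.4]
gripper_width: 0.0853
finger_force: 0.0
```

Run:
```python
from h import *
s=observe();print(s["clock"],s["tcp_pos"],abs(s["qvel"]).max())
c,K,V=cam("wrist"); cv2.imwrite("pics/w3.png",c[:,:,::-1]); np.savez("w3.npz",c=c,K=K,V=V)
print(proj([[.465,.093,.052],[.465,.093,.01]],K,V))
go((.465,.093,.015),-12.5)
```

```text
3.8 [0.46748039 0.09421174 0.1374269 ] 0.010216197994873477
[[325.51686849 205.99082627]
 [325.16687367 191.36060159]]
row [-0.0044  0.0034  0.2446 -0.0006 -0.001   0.0006] yaw -12.5 rows>= 2.4 q7 -2.0
```

View pics/w3.png

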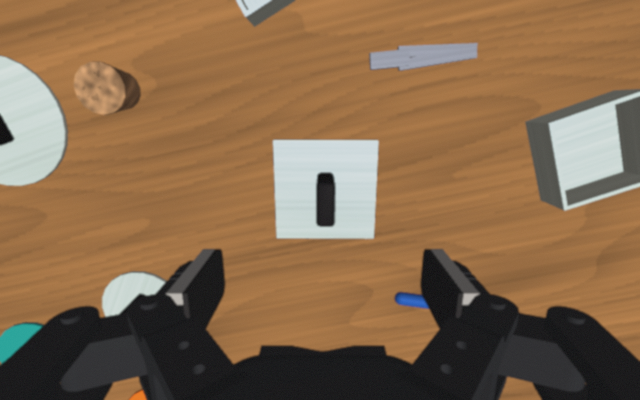

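The grip sits centred and square between the jaws at (325,200), and the plate edges run parallel to the tool, so I can grasp.

Call:
{"name": "jog_arm", "arguments": {"increments": "-0.0044 0.0034 0.12 0 -0.001 0;-0.0044 0.0034 0.19 0 -0.001 0;-0.0044 0.0034 0.2446 0 -0.001 0;-0.0044 0.0034 0.2446 0 -0.001 0;-0.0044 0.0034 0.2446 0 -0.001 0;-0.0044 0.0034 0.2446 0 -0.001 0"}}

```text
clock: 4.45
tcp_pos: [0.4643, 0.0924, 0.0156]
tool_rot: [-3.121, 0.34, -0.001]
contact_force: [-0.7, 0.0, 0.4]
gripper_width: 0.0854
finger_force: 0.0
```

Call:
{"name": "jog_arm", "arguments": {"increments": "0 0 0 0 0 0;0 0 0 0 0 0;0 0 0 0 0 0;0 0 0 0 0 0;0 0 0 0 0 0;0 0 0 0 0 0;0 0 0 0 0 0;0 0 0 0 0 0", "jaw": 1}}

```text
clock: 5.25
tcp_pos: [0.4628, 0.0921, 0.0144]
tool_rot: [-3.122, 0.34, 0.004]
contact_force: [-0.2, -0.4, 4.4]
gripper_width: 0.0135
finger_force: 59.1
```

Run:
```python
from h import *
s=observe();print(s["clock"],s["tcp_pos"],s["gripper_width"],s["finger_force"])
go((s["tcp_pos"][0],s["tcp_pos"][1],.11))
```

```text
5.25 [0.4628307  0.09205984 0.01435641] 0.013461469191113573 59.131988883018494
row [-5.000e-04 -1.000e-04 -1.913e-01 -1.000e-04  8.000e-04 -0.000e+00] yaw -12.4 rows>= 1.9 q7 -1.98
```

Call:
{"name": "jog_arm", "arguments": {"increments": "0 0 -0.1 0 0 0;0 0 -0.19 0 0 0;0 0 -0.19 0 0 0;0 0 -0.19 0 0 0;0 0 -0.19 0 0 0"}}

```text
clock: 5.75
tcp_pos: [0.4616, 0.0917, 0.108]
tool_rot: [3.123, -0.34, -0.009]
contact_force: [0.2, -0.1, -1.5]
gripper_width: 0.0134
finger_force: 58.6
```

Run:
```python
from h import *
s=observe();print(s["clock"],s["tcp_pos"],s["gripper_width"],s["finger_force"])
go((.4525,-.1209,.11),7.7)
```

```text
5.75 [0.46161222 0.09165458 0.10797577] 0.013416868448214225 58.55800688266754
row [ 7.360e-02  4.191e-01 -4.000e-03  1.000e-04  1.900e-03 -1.118e-01] yaw 7.7 rows>= 4.3 q7 -1.99
```

Call:
{"name": "jog_arm", "arguments": {"increments": "0.0736 0.419 0 0 0.0019 -0.1118;0.0736 0.419 0 0 0.0019 -0.1118;0.0736 0.419 0 0 0.0019 -0.1118;0.0736 0.419 0 0 0.0019 -0.1118;0.0736 0.419 0 0 0.0019 -0.1118;0.0736 0.419 0 0 0.0019 -0.1118;0.0736 0.419 0 0 0.0019 -0.1118;0.0736 0.419 0 0 0.0019 -0.1118"}}

```text
clock: 6.55
tcp_pos: [0.4537, -0.1178, 0.1084]
tool_rot: [-3.132, -0.218, -0.003]
contact_force: [0.3, 0.1, -0.1]
gripper_width: 0.0134
finger_force: 58.7
```

Run:
```python
from h import *
s=observe();print(s["clock"],s["tcp_pos"])
c,K,V=cam("wrist"); cv2.imwrite("pics/w4.png",c[:,:,::-1]); np.savez("w4.npz",c=c,K=K,V=V)
go((.4525,-.1209,.055),7.7);go((.4525,-.1209,.041),7.7)
```

```text
6.55 [ 0.45366498 -0.11782685  0.10840206]
row [-0.0037  0.0057  0.1071 -0.0005 -0.0007  0.0014] yaw 7.7 rows>= 1.1 q7 -1.32
row [-0.0037  0.0057  0.1351 -0.0005 -0.0007  0.0014] yaw 7.7 rows>= 1.4 q7 -1.32
```

View pics/w4.png

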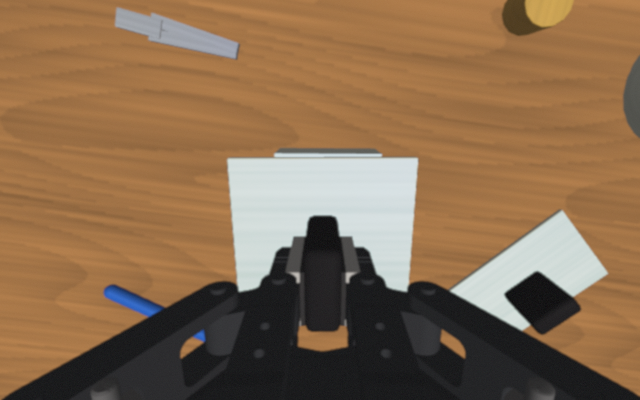

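The held plate's far edge runs from (228,158) to (418,157), level with the tool, and the tin rim shows just beyond it at (328,152).

Run:
```python
from h import *
w=np.load("w4.npz"); s=observe(); P=plane([(228,158),(418,157)],s["tcp_pos"][2]-.005,w["K"],w["V"])
print((P-s["tcp_pos"])@Ro.from_rotvec(s["tool_rot"]).as_matrix(), "expect x .045, y -+.043")
```

```text
[[ 0.04493613 -0.04269031  0.00517603]
 [ 0.04547345  0.04208603  0.00503572]] expect x .045, y -+.043
```

Call:
{"name": "jog_arm", "arguments": {"increments": "-0.0037 0.0057 0.06 0 -0.0007 0.0014;-0.0037 0.0057 0.107 0 -0.0007 0.0014;-0.0037 0.0057 0.107 0 -0.0007 0.0014;-0.0037 0.0057 0.107 0 -0.0007 0.0014"}}

```text
clock: 7.0
tcp_pos: [0.4526, -0.1223, 0.0555]
tool_rot: [-3.134, -0.208, -0.0]
contact_force: [0.6, -0.3, -0.7]
gripper_width: 0.0135
finger_force: 58.7
```

Run:
```python
from h import *
s=observe();print(s["clock"],s["tcp_pos"]);go((.4525,-.1209,.040),7.7)
```

```text
7.0 [ 0.45264118 -0.12227432  0.05552631]
row [ 0.0001 -0.0027  0.0311 -0.0003 -0.0001 -0.0006] yaw 7.7 rows>= 0.3 q7 -1.34
```

Call:
{"name": "jog_arm", "arguments": {"increments": "0 -0.0027 0.015 0 0 0;0 -0.0027 0.025 0 0 0;0 -0.0027 0.031 0 0 0;0 -0.0027 0.033 0 0 0;0 -0.0027 0.033 0 0 0"}}

```text
clock: 7.5
tcp_pos: [0.4522, -0.1224, 0.0389]
tool_rot: [-3.135, -0.204, -0.001]
contact_force: [-0.5, -0.7, -0.5]
gripper_width: 0.0132
finger_force: 58.7
```

Call:
{"name": "jog_arm", "arguments": {"increments": "0 0 0 0 0 0;0 0 0 0 0 0;0 0 0 0 0 0;0 0 0 0 0 0;0 0 0 0 0 0;0 0 0 0 0 0", "jaw": -1}}

```text
clock: 8.1
tcp_pos: [0.4523, -0.1224, 0.039]
tool_rot: [-3.135, -0.204, -0.001]
contact_force: [-0.1, -0.1, -0.6]
gripper_width: 0.0853
finger_force: 0.0
```

Call:
{"name": "jog_arm", "arguments": {"increments": "0 0 -0.06 0 0 0;0 0 -0.16 0 0 0;0 0 -0.26 0 0 0;0 0 -0.3 0 0 0;0 0 -0.3 0 0 0;0 0 -0.3 0 0 0"}}

```text
clock: 8.7
tcp_pos: [0.4517, -0.1223, 0.1888]
tool_rot: [-3.135, -0.204, -0.001]
contact_force: [0.7, 0.0, -0.7]
gripper_width: 0.0855
finger_force: 0.0
```

```bash
cat > look.py <<'E'
from h import *
import sys
n=sys.argv[1]; s=observe(); print(s["clock"],s["tcp_pos"],s["q"][6],abs(s["qvel"]).max())
c,K,V=cam("wrist"); cv2.imwrite(f"pics/{n}.png",c[:,:,::-1]); np.savez(n+".npz",c=c,K=K,V=V)
E
python3 look.py w5; python3 -c "
from h import *
go((.45,-.29,.2),-50)"
```

```text
8.7 [ 0.45167316 -0.12231727  0.18875664] -1.2965808986907255 0.031779209215948
row [-0.0457  0.3325 -0.0245 -0.      0.0006  0.3191] yaw -50.0 rows>= 6.7 q7 -1.3
```

View pics/w5.png

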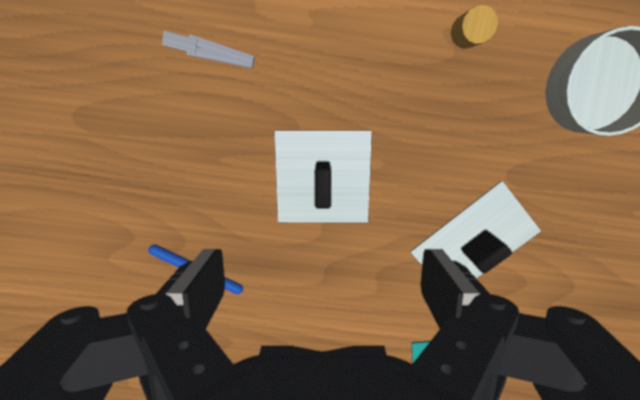

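The square lid sits on its tin at (323,177) and the tin has not moved. The oblong lid is at (477,232).

```bash
python3 -c "
from h import *
go((.402,-.290,.14),-40.4)"
```

```text
row [-1.407e-01  3.202e-01  9.570e-02 -1.000e-04  6.000e-04  2.658e-01] yaw -40.4 rows>= 5.6 q7 -1.3
```

Call:
{"name": "jog_arm", "arguments": {"increments": "-0.141 0.32 0.05 0 0 0.266;-0.141 0.32 0.05 0 0 0.266;-0.141 0.32 0.05 0 0 0.266;-0.141 0.32 0.05 0 0 0.266;-0.141 0.32 0.05 0 0 0.266;-0.141 0.32 0.05 0 0 0.266;-0.141 0.32 0.095 0 0 0.266;-0.141 0.32 0.095 0 0 0.266;-0.141 0.32 0.095 0 0 0.266;-0.141 0.32 0.095 0 0 0.266"}}

```text
clock: 9.75
tcp_pos: [0.403, -0.2901, 0.1413]
tool_rot: [-2.948, 1.085, -0.0]
contact_force: [0.3, -0.5, 0.1]
gripper_width: 0.0853
finger_force: 0.0
```

```bash
python3 look.py w6
```

```text
9.75 [ 0.40299516 -0.29011502  0.14125626] -1.6009917785708476 0.013617587082868771
```

View pics/w6.png

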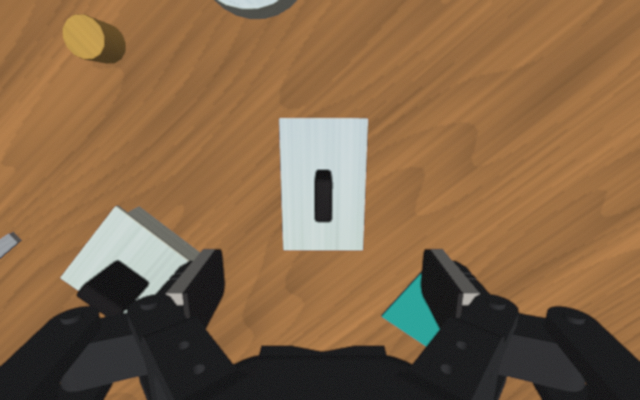

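The lid is aligned with the tool, its grip at (323,196). The turquoise look-alike at (420,310) is clear of the fingers' path.

```bash
python3 -c "
from h import *
w=np.load('w6.npz');p=fit([(hull(w['c'],(300,150)),w['K'],w['V'])],(.116,.072),.004,(.402,-.29),.01);print(p)
go((p[0],p[1],.015),p[2])"
```

```text
[ 4.02642011e-01 -2.89887692e-01 -4.05699261e+01  2.00000000e-02
  2.24488934e-01]
row [-1.500e-03  3.000e-04  2.532e-01 -2.000e-04 -2.000e-04  8.000e-04] yaw -40.6 rows>= 2.5 q7 -1.6
```

Call:
{"name": "jog_arm", "arguments": {"increments": "-0.0015 0 0.08 0 0 0.0008;-0.0015 0 0.16 0 0 0.0008;-0.0015 0 0.22 0 0 0.0008;-0.0015 0 0.2525 0 0 0.0008;-0.0015 0 0.2525 0 0 0.0008;-0.0015 0 0.2525 0 0 0.0008"}}

```text
clock: 10.4
tcp_pos: [0.403, -0.29, 0.0157]
tool_rot: [-2.946, 1.09, -0.003]
contact_force: [-0.5, -0.0, -0.1]
gripper_width: 0.0856
finger_force: 0.0
```

Call:
{"name": "jog_arm", "arguments": {"increments": "0 0 0 0 0 0;0 0 0 0 0 0;0 0 0 0 0 0;0 0 0 0 0 0;0 0 0 0 0 0;0 0 0 0 0 0;0 0 0 0 0 0;0 0 0 0 0 0", "jaw": 1}}

```text
clock: 11.2
tcp_pos: [0.4028, -0.2897, 0.0155]
tool_rot: [-2.946, 1.089, -0.002]
contact_force: [-0.1, -0.2, 5.1]
gripper_width: 0.0132
finger_force: 58.9
```

```bash
cat > off.py <<'E'
from h import *
import sys
l=np.array(list(map(float,sys.argv[1:3]))); t=np.array(list(map(float,sys.argv[3:5]))); yaw=float(sys.argv[5])
s=observe(); M=Ro.from_rotvec(s["tool_rot"]).as_matrix(); print(s["clock"],s["tcp_pos"],s["gripper_width"],s["finger_force"])
o=(l-s["tcp_pos"][:2])@M[:2,0]; a=np.radians(yaw); tgt=t-o*np.array([np.cos(a),np.sin(a)]); print("off",o,"z lid ref",s["tcp_pos"][2],"tcp target",tgt.round(4))
E
python3 off.py .40264 -.28989 .6594 .1066 17.2
```

```text
11.2 [ 0.40275043 -0.28970107  0.01545309] 0.013170090066466982 58.948089480400085
off 3.901790853062134e-05 z lid ref 0.01545309059594066 tcp target [0.6594 0.1066]
```

Call:
{"name": "jog_arm", "arguments": {"increments": "0 0 -0.1 0 0 0;0 0 -0.19 0 0 0;0 0 -0.19 0 0 0;0 0 -0.19 0 0 0;0 0 -0.19 0 0 0"}}

```text
clock: 11.7
tcp_pos: [0.4014, -0.2888, 0.1089]
tool_rot: [-2.946, 1.089, 0.004]
contact_force: [-0.6, -0.7, -1.7]
gripper_width: 0.0132
finger_force: 58.5
```

```bash
python3 -c "
from h import *
go((.6594,.1066,.11),17.2)"
```

```text
row [-1.225e-01 -9.363e-01 -1.600e-03 -5.000e-04  7.000e-04 -3.210e-01] yaw 17.2 rows>= 9.4 q7 -1.59
```

Call:
{"name": "jog_arm", "arguments": {"increments": "-0.1225 -0.936 -0.01 0 0 -0.321;-0.1225 -0.936 -0.01 0 0 -0.321;-0.1225 -0.936 -0.01 0 0 -0.321;-0.1225 -0.936 -0.01 0 0 -0.321;-0.1225 -0.936 -0.01 0 0 -0.321;-0.1225 -0.936 -0.01 0 0 -0.321;-0.1225 -0.936 -0.01 0 0 -0.321;-0.1225 -0.936 -0.01 0 0 -0.321;-0.1225 -0.936 -0.01 0 0 -0.321;-0.1225 -0.936 -0.01 0 0 -0.321;-0.1225 -0.936 -0.01 0 0 -0.321;-0.1225 -0.936 -0.01 0 0 -0.321"}}

```text
clock: 12.9
tcp_pos: [0.6588, 0.1052, 0.1127]
tool_rot: [3.105, 0.471, -0.007]
contact_force: [0.2, -0.4, -1.5]
gripper_width: 0.0131
finger_force: 58.7
```

Call:
{"name": "jog_arm", "arguments": {"increments": "0 0 0 0 0 0;0 0 0 0 0 0;0 0 0 0 0 0"}}

```text
clock: 13.2
tcp_pos: [0.6601, 0.104, 0.1153]
tool_rot: [3.106, 0.466, 0.0]
contact_force: [0.7, -0.5, -0.8]
gripper_width: 0.0135
finger_force: 58.7
```

```bash
python3 look.py w7; python3 -c "
from h import *
go((.6594,.1066,.055),17.2)"
```

```text
13.2 [0.66006697 0.1040144  0.11531352] -1.5469226664618794 0.006828608380261033
row [-3.000e-04 -4.700e-03  1.209e-01  1.000e-04 -1.000e-04 -5.000e-04] yaw 17.2 rows>= 1.2 q7 -1.55
```

View pics/w7.png

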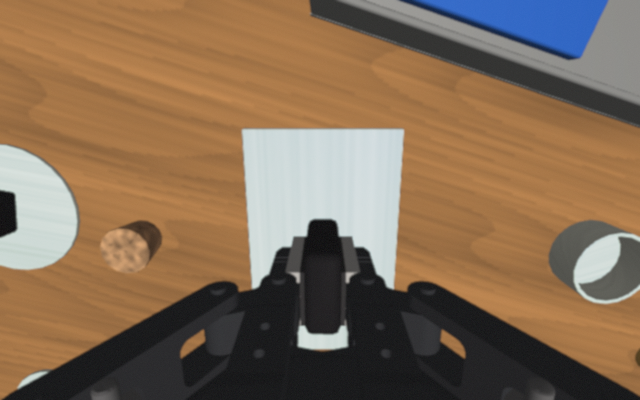

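The lid is held straight, with its far edge from (242,129) to (404,129), and it covers the tin completely.

Call:
{"name": "jog_arm", "arguments": {"increments": "0 -0.0047 0.07 0 0 0;0 -0.0047 0.12 0 0 0;0 -0.0047 0.12 0 0 0;0 -0.0047 0.12 0 0 0"}}

```text
clock: 13.65
tcp_pos: [0.6599, 0.1076, 0.0557]
tool_rot: [-3.106, -0.469, -0.001]
contact_force: [0.1, 0.2, 0.5]
gripper_width: 0.0135
finger_force: 58.7
```

```bash
python3 -c "
from h import *
print(observe()['tcp_pos']);go((.6594,.1066,.0395),17.2)"
```

```text
[0.65991148 0.10758565 0.05567033]
row [-0.0016  0.0016  0.0323  0.     -0.0002 -0.0002] yaw 17.2 rows>= 0.3 q7 -1.56
```

Call:
{"name": "jog_arm", "arguments": {"increments": "-0.0016 0.0016 0.015 0 0 0;-0.0016 0.0016 0.025 0 0 0;-0.0016 0.0016 0.032 0 0 0;-0.0016 0.0016 0.033 0 0 0;-0.0016 0.0016 0.033 0 0 0"}}

```text
clock: 14.15
tcp_pos: [0.6597, 0.1068, 0.0396]
tool_rot: [3.106, 0.469, 0.003]
contact_force: [-0.7, -1.1, 2.1]
gripper_width: 0.0134
finger_force: 59.2
```

Call:
{"name": "jog_arm", "arguments": {"increments": "0 0 0 0 0 0;0 0 0 0 0 0;0 0 0 0 0 0;0 0 0 0 0 0;0 0 0 0 0 0;0 0 0 0 0 0", "jaw": -1}}

```text
clock: 14.75
tcp_pos: [0.6592, 0.1069, 0.0388]
tool_rot: [-3.106, -0.47, -0.001]
contact_force: [-0.8, 0.1, 0.8]
gripper_width: 0.0851
finger_force: 0.0
```

Call:
{"name": "jog_arm", "arguments": {"increments": "0 0 -0.06 0 0 0;0 0 -0.16 0 0 0;0 0 -0.2 0 0 0;0 0 -0.2 0 0 0;0 0 -0.2 0 0 0;0 0 -0.2 0 0 0"}}

```text
clock: 15.35
tcp_pos: [0.6579, 0.1066, 0.1371]
tool_rot: [3.106, 0.47, -0.005]
contact_force: [-0.1, -0.0, -0.5]
gripper_width: 0.0854
finger_force: 0.0
```

```bash
python3 look.py w8; python3 -c "
from h import *
w=np.load('w8.npz');print(fit([(hull(w['c'],(300,150)),w['K'],w['V'])],(.116,.072),.004,(.66,.107),.034))
go((.5763,.3362,.15),18.8)"
```

```text
15.35 [0.65785614 0.10659307 0.13707781] -1.5459605143105153 0.010541174133645255
[ 0.66006519  0.10732142 17.19649956  0.02        0.17536965]
row [-2.01e-02 -4.87e-01 -2.60e-02 -1.00e-04  1.00e-03 -8.90e-03] yaw 18.8 rows>= 4.9 q7 -1.55
```

Call:
{"name": "jog_arm", "arguments": {"increments": "-0.02 -0.487 -0.026 0 0 -0.009;-0.02 -0.487 -0.026 0 0 -0.009;-0.02 -0.487 -0.026 0 0 -0.009;-0.02 -0.487 -0.026 0 0 -0.009;-0.02 -0.487 -0.026 0 0 -0.009;-0.02 -0.487 -0.026 0 0 -0.009;-0.02 -0.487 -0.026 0 0 -0.009;-0.02 -0.487 -0.026 0 0 -0.009"}}

```text
clock: 16.2
tcp_pos: [0.5781, 0.3343, 0.1506]
tool_rot: [3.097, 0.51, -0.001]
contact_force: [0.2, -0.5, -0.9]
gripper_width: 0.0852
finger_force: 0.0
```

```bash
python3 look.py w9; python3 -c "
from h import *
w=np.load('w9.npz');p=fit([(hull(w['c'],(295,170)),w['K'],w['V'])],(.104,),.004,(.576,.336),.01);print(p)
print(proj([[.5763,.3362,.052]],w['K'],w['V']))
print(fit([(dhull(w['c'],(322,200)),w['K'],w['V'])],(.034,.014),.042,p[:2],.052))"
```

```text
16.2 [0.57808303 0.33430296 0.15059847] -1.8764585058425816 0.02205370805405089
[0.57660931 0.33640565 0.         0.02       0.07717062]
[[319.37353135 199.2145871 ]]
[ 0.57804921  0.33713561 10.94062248  0.02        1.17502684]
```

View pics/w9.png

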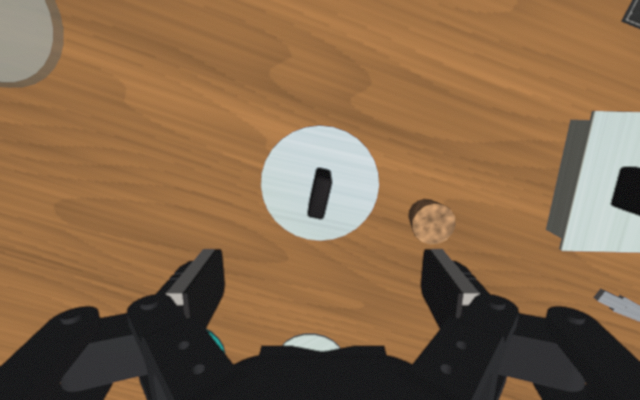

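The large lid is at (320,184). Its grip leans about 8° clockwise to the tool, which agrees with the fit (yaw about 11°). The cork at (433,220) is clear of the finger.

```bash
python3 -c "
from h import *
w=np.load('w9.npz');h=dhull(w['c'],(322,200));print(cv2.minAreaRect(h.astype(np.float32)))
go((.5766,.3364,.015),10.9)"
```

```text
((319.69677734375, 193.09947204589844), (17.808914184570312, 49.686561584472656), 12.52880859375)
row [-1.700e-03 -6.700e-03  2.717e-01  8.000e-04  2.000e-04  4.300e-02] yaw 10.9 rows>= 2.7 q7 -1.88
```

Call:
{"name": "jog_arm", "arguments": {"increments": "-0.0017 -0.0067 0.04 0 0 0.055;-0.0017 -0.0067 0.12 0 0 0.055;-0.0017 -0.0067 0.2 0 0 0.055;-0.0017 -0.0067 0.25 0 0 0.055;-0.0017 -0.0067 0.271 0 0 0.055;-0.0017 -0.0067 0.271 0 0 0.055;-0.0017 -0.0067 0.271 0 0 0.055"}}

```text
clock: 16.95
tcp_pos: [0.5773, 0.3392, 0.0176]
tool_rot: [-3.131, -0.242, -0.005]
contact_force: [-0.0, 0.4, 1.0]
gripper_width: 0.0853
finger_force: 0.0
```

Call:
{"name": "jog_arm", "arguments": {"increments": "0 0 0 0 0 0;0 0 0 0 0 0;0 0 0 0 0 0;0 0 0 0 0 0;0 0 0 0 0 0;0 0 0 0 0 0;0 0 0 0 0 0;0 0 0 0 0 0", "jaw": 1}}

```text
clock: 17.75
tcp_pos: [0.5762, 0.3397, 0.0168]
tool_rot: [-3.131, -0.244, -0.003]
contact_force: [0.2, -0.1, 3.7]
gripper_width: 0.0137
finger_force: 58.7
```

```bash
python3 off.py .5766 .3364 .5702 -.366 0
```

```text
17.75 [0.57617129 0.3397035  0.01678101] 0.013687380395489585 58.65593433380127
off -8.861751116406425e-05 z lid ref 0.016781008224699207 tcp target [ 0.5703 -0.366 ]
```

Call:
{"name": "jog_arm", "arguments": {"increments": "0 0 -0.1 0 0 0;0 0 -0.2 0 0 0;0 0 -0.26 0 0 0;0 0 -0.26 0 0 0;0 0 -0.26 0 0 0"}}

```text
clock: 18.25
tcp_pos: [0.5753, 0.3392, 0.1463]
tool_rot: [3.132, 0.244, 0.001]
contact_force: [0.0, -0.5, -0.6]
gripper_width: 0.0131
finger_force: 58.5
```

```bash
python3 -c "
from h import *
go((.58,0,.145),0);go((.57,-.366,.145),0)"
```

```text
row [-9.590e-02  6.717e-01  2.600e-03  0.000e+00 -1.000e-04  4.960e-02] yaw -0.0 rows>= 6.8 q7 -2.02
row [-2.2920e-01  1.3917e+00  2.5000e-03  0.0000e+00 -1.0000e-04  4.9600e-02] yaw -0.0 rows>= 14.1 q7 -2.02
```

Call:
{"name": "jog_arm", "arguments": {"increments": "-0.096 0.672 0 0 0 0.05;-0.096 0.672 0 0 0 0.05;-0.096 0.672 0 0 0 0.05;-0.096 0.672 0 0 0 0.05;-0.096 0.672 0 0 0 0.05;-0.096 0.672 0 0 0 0.05;-0.096 0.672 0 0 0 0.05;-0.096 0.672 0 0 0 0.05"}}

```text
clock: 19.05
tcp_pos: [0.5782, -0.0104, 0.1438]
tool_rot: [3.135, -0.023, -0.008]
contact_force: [0.5, 0.1, -1.4]
gripper_width: 0.0134
finger_force: 58.7
```

Call:
{"name": "jog_arm", "arguments": {"increments": "-0.02 0.72 0 0 0 0;-0.02 0.72 0 0 0 0;-0.02 0.72 0 0 0 0;-0.02 0.72 0 0 0 0;-0.02 0.72 0 0 0 0;-0.02 0.72 0 0 0 0;-0.02 0.72 0 0 0 0;-0.02 0.72 0 0 0 0;-0.02 0.72 0 0 0 0;-0.02 0.72 0 0 0 0;-0.02 0.72 0 0 0 0"}}

```text
clock: 20.15
tcp_pos: [0.5708, -0.356, 0.1454]
tool_rot: [-3.138, -0.005, 0.0]
contact_force: [0.7, 0.3, -1.3]
gripper_width: 0.0131
finger_force: 58.8
```

```bash
python3 look.py w10; python3 -c "
from h import *
go((.5702,-.366,.06),0)"
```

```text
20.15 [ 0.57083326 -0.35600131  0.1453912 ] -1.0854791154570025 0.010017539212330085
row [-1.500e-03  1.960e-02  1.715e-01 -9.000e-04 -1.000e-04  9.000e-04] yaw -0.0 rows>= 1.7 q7 -1.09
```

View pics/w10.png

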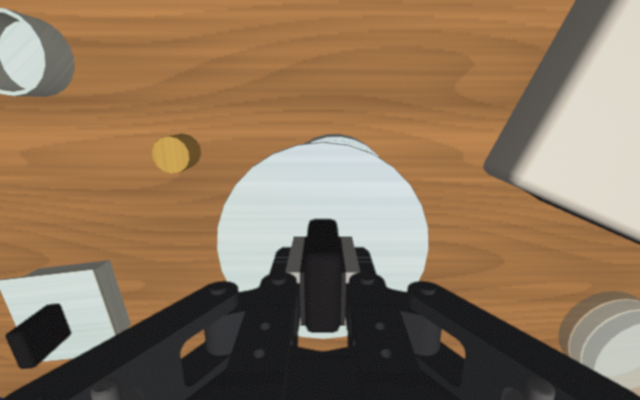

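The plate spans columns 217 to 428, so it is centred on the tool. The tin rim shows at (345,142), and there is still 10 mm to shift in y.

Call:
{"name": "jog_arm", "arguments": {"increments": "-0.0015 0.0196 0.05 -0.0009 0 0.0009;-0.0015 0.0196 0.12 -0.0009 0 0.0009;-0.0015 0.0196 0.165 -0.0009 0 0.0009;-0.0015 0.0196 0.1715 -0.0009 0 0.0009;-0.0015 0.0196 0.1715 -0.0009 0 0.0009"}}

```text
clock: 20.7
tcp_pos: [0.5697, -0.3682, 0.0603]
tool_rot: [3.14, -0.003, 0.0]
contact_force: [-0.5, 0.1, -0.4]
gripper_width: 0.0131
finger_force: 58.8
```

```bash
python3 -c "
from h import *
print(observe()['tcp_pos']);go((.5702,-.366,.0405),0)"
```

```text
[ 0.56968916 -0.368199    0.06033396]
row [ 0.001  -0.0045  0.0397  0.0005 -0.0001 -0.0007] yaw 0.0 rows>= 0.4 q7 -1.08
```

Call:
{"name": "jog_arm", "arguments": {"increments": "0.001 -0.0045 0.015 0.0005 0 0;0.001 -0.0045 0.027 0.0005 0 0;0.001 -0.0045 0.036 0.0005 0 0;0.001 -0.0045 0.0395 0.0005 0 0;0.001 -0.0045 0.0395 0.0005 0 0"}}

```text
clock: 21.2
tcp_pos: [0.5698, -0.3677, 0.0409]
tool_rot: [3.14, -0.007, 0.002]
contact_force: [0.4, -0.6, -1.1]
gripper_width: 0.0131
finger_force: 58.8
```

Call:
{"name": "jog_arm", "arguments": {"increments": "0 0 0 0 0 0;0 0 0 0 0 0;0 0 0 0 0 0;0 0 0 0 0 0;0 0 0 0 0 0;0 0 0 0 0 0", "jaw": -1}}

```text
clock: 21.8
tcp_pos: [0.5697, -0.3675, 0.0407]
tool_rot: [3.141, -0.007, 0.001]
contact_force: [0.4, -0.4, -0.5]
gripper_width: 0.085
finger_force: 0.0
```

Call:
{"name": "jog_arm", "arguments": {"increments": "0 0 -0.06 0 0 0;0 0 -0.16 0 0 0;0 0 -0.24 0 0 0;0 0 -0.24 0 0 0;0 0 -0.24 0 0 0;0 0 -0.24 0 0 0"}}

```text
clock: 22.4
tcp_pos: [0.5685, -0.3668, 0.1591]
tool_rot: [-3.141, 0.006, 0.003]
contact_force: [0.3, 0.4, -0.1]
gripper_width: 0.0855
finger_force: 0.0
```

```bash
python3 look.py w11; python3 -c "
from h import *
w=np.load('w11.npz');h=hull(w['c'],(295,170))
print(fit([(h,w['K'],w['V'])],(.104,),.004,(.57,-.366)),fit([(h,w['K'],w['V'])],(.104,),.004,(.57,-.366),.034))
go((.47,0,.2),-20);go((.41,.265,.2),-21)"
```

```text
22.4 [ 0.56851132 -0.36676661  0.15910682] -1.077250383365636 0.01880041936019948
[ 0.5697584  -0.36727317  1.61640292  0.03398833  0.08452995] [ 0.56976085 -0.36727305  0.          0.02        0.08462675]
row [-2.002e-01 -7.327e-01 -8.140e-02 -2.000e-04  1.000e-03  1.098e-01] yaw -20.0 rows>= 7.6 q7 -1.08
row [-3.2240e-01 -1.2622e+00 -8.0500e-02 -2.0000e-04  1.0000e-03  1.1530e-01] yaw -21.0 rows>= 13.1 q7 -1.08
```

The large lid measures z = 0.034, so it is seated. Next is the small lid, with the wrist turned about 130° to stay within the joint 7 range.

Call:
{"name": "jog_arm", "arguments": {"increments": "-0.137 -0.73 -0.08 0 0 -0.36;-0.137 -0.73 -0.08 0 0 -0.36;-0.137 -0.73 -0.08 0 0 -0.36;-0.137 -0.73 -0.08 0 0 -0.36;-0.137 -0.73 -0.08 0 0 -0.36;-0.137 -0.73 -0.08 0 0 -0.36;-0.137 -0.73 -0.08 0 0 -0.36;-0.137 -0.73 -0.08 0 0 -0.36;-0.137 -0.73 -0.08 0 0 -0.36;-0.137 -0.73 -0.08 0 0 -0.36;-0.137 -0.73 -0.08 0 0 -0.36"}}

```text
clock: 23.55
tcp_pos: [0.5026, -0.0045, 0.1994]
tool_rot: [2.658, 1.671, -0.003]
contact_force: [0.1, -0.0, -0.4]
gripper_width: 0.0852
finger_force: 0.0
```

```bash
python3 -c "
from h import *
print(observe()['tcp_pos']);go((.391,.2845,.16),135)"
```

```text
[ 0.50258441 -0.0044656   0.19936285]
row [ 0.4243 -0.4516  0.0776 -0.0005  0.0007 -0.3927] yaw 135.0 rows>= 8.2 q7 -0.72
```

Call:
{"name": "jog_arm", "arguments": {"increments": "0.424 -0.45 0.078 0 0 -0.393;0.424 -0.45 0.078 0 0 -0.393;0.424 -0.45 0.078 0 0 -0.393;0.424 -0.45 0.078 0 0 -0.393;0.424 -0.45 0.078 0 0 -0.393;0.424 -0.45 0.078 0 0 -0.393;0.424 -0.45 0.078 0 0 -0.393;0.424 -0.45 0.078 0 0 -0.393;0.424 -0.45 0.078 0 0 -0.393;0.424 -0.45 0.078 0 0 -0.393;0.424 -0.45 0.078 0 0 -0.393;0.424 -0.45 0.078 0 0 -0.393"}}

```text
clock: 24.75
tcp_pos: [0.3911, 0.2852, 0.1609]
tool_rot: [1.199, 2.902, -0.002]
contact_force: [-0.7, -0.2, -0.2]
gripper_width: 0.0854
finger_force: 0.0
```

```bash
python3 look.py w12; python3 -c "
from h import *
w=np.load('w12.npz');print(proj([.3905,.2848,.01],w['K'],w['V']))
h=hull(w['c'],(300,180));print(fit([(h,w['K'],w['V'])],(.074,),.004,(.39,.284),.01))"
```

```text
24.75 [0.39110119 0.28524686 0.16086744] -0.4066616793156026 0.005787111141202533
[[321.15233886 182.02990643]]
[0.39145423 0.28530475 0.         0.02       0.11645963]
```

View pics/w12.png

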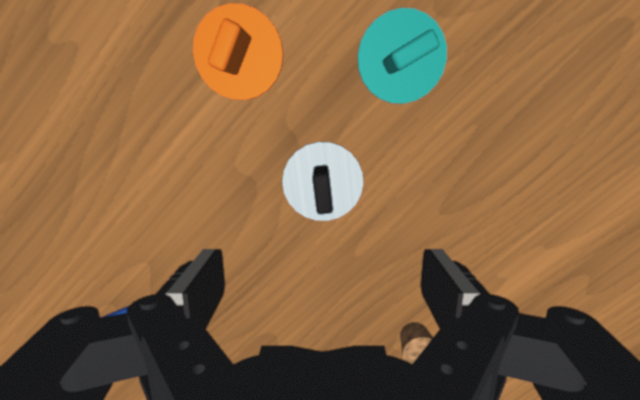

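The small lid is at (322,182), its grip leaning about 5° counter-clockwise. The orange and turquoise look-alikes at rows 50 to 60 are well clear.

```bash
python3 -c "
from h import *
go((.3914,.2853,.0155),140)"
```

```text
row [-3.000e-04  5.000e-04  2.908e-01 -1.000e-04  5.000e-04 -2.690e-02] yaw 140.0 rows>= 2.9 q7 -0.41
```

Call:
{"name": "jog_arm", "arguments": {"increments": "0 0.0005 0.08 0 0 -0.028;0 0.0005 0.16 0 0 -0.028;0 0.0005 0.23 0 0 -0.028;0 0.0005 0.28 0 0 -0.028;0 0.0005 0.2905 0 0 -0.028;0 0.0005 0.2905 0 0 -0.028;0 0.0005 0.2905 0 0 -0.028"}}

```text
clock: 25.5
tcp_pos: [0.3915, 0.2868, 0.0168]
tool_rot: [1.066, 2.953, 0.002]
contact_force: [0.2, -0.6, -0.8]
gripper_width: 0.0852
finger_force: 0.0
```

Call:
{"name": "jog_arm", "arguments": {"increments": "0 0 0 0 0 0;0 0 0 0 0 0;0 0 0 0 0 0;0 0 0 0 0 0;0 0 0 0 0 0;0 0 0 0 0 0;0 0 0 0 0 0;0 0 0 0 0 0", "jaw": 1}}

```text
clock: 26.3
tcp_pos: [0.3909, 0.2861, 0.0159]
tool_rot: [1.065, 2.954, -0.001]
contact_force: [-0.2, -1.1, 4.4]
gripper_width: 0.0132
finger_force: 58.6
```

```bash
python3 off.py .3914 .2853 .6747 -.1232 75
```

```text
26.3 [0.39094659 0.28614276 0.01586366] 0.013210889574295006 58.58155310153961
off -0.0008869541567629648 z lid ref 0.015863657503378044 tcp target [ 0.6749 -0.1223]
```

Call:
{"name": "jog_arm", "arguments": {"increments": "0 0 -0.1 0 0 0;0 0 -0.2 0 0 0;0 0 -0.26 0 0 0;0 0 -0.26 0 0 0;0 0 -0.26 0 0 0"}}

```text
clock: 26.8
tcp_pos: [0.3907, 0.2856, 0.1454]
tool_rot: [1.066, 2.954, -0.002]
contact_force: [0.8, -1.5, -1.3]
gripper_width: 0.0134
finger_force: 58.9
```

```bash
python3 -c "
from h import *
go((.6747,-.1232,.15),75)"
```

```text
row [-9.592e-01 -2.663e-01 -7.300e-03  2.000e-04  6.000e-04  3.628e-01] yaw 75.0 rows>= 10.0 q7 -0.36
```

Call:
{"name": "jog_arm", "arguments": {"increments": "-0.959 -0.266 -0.007 0 0 0.363;-0.959 -0.266 -0.007 0 0 0.363;-0.959 -0.266 -0.007 0 0 0.363;-0.959 -0.266 -0.007 0 0 0.363;-0.959 -0.266 -0.007 0 0 0.363;-0.959 -0.266 -0.007 0 0 0.363;-0.959 -0.266 -0.007 0 0 0.363;-0.959 -0.266 -0.007 0 0 0.363;-0.959 -0.266 -0.007 0 0 0.363;-0.959 -0.266 -0.007 0 0 0.363;-0.959 -0.266 -0.007 0 0 0.363;-0.959 -0.266 -0.007 0 0 0.363"}}

```text
clock: 28.0
tcp_pos: [0.6735, -0.1239, 0.146]
tool_rot: [-2.493, -1.907, 0.008]
contact_force: [0.1, 1.7, -0.9]
gripper_width: 0.0134
finger_force: 58.9
```

Call:
{"name": "jog_arm", "arguments": {"increments": "0 0 0 0 0 0;0 0 0 0 0 0;0 0 0 0 0 0"}}

```text
clock: 28.3
tcp_pos: [0.6746, -0.1205, 0.1497]
tool_rot: [2.489, 1.915, -0.001]
contact_force: [-0.3, 0.1, -0.6]
gripper_width: 0.0136
finger_force: 58.9
```

```bash
python3 look.py w13; python3 -c "
from h import *
go((.6749,-.1223,.06),75)"
```

```text
28.3 [ 0.67455437 -0.1205291   0.14972362] -0.386814170271484 0.008930882378817322
row [-0.0023  0.0009  0.1798  0.0002  0.0003  0.0006] yaw 75.0 rows>= 1.8 q7 -0.39
```

View pics/w13.png

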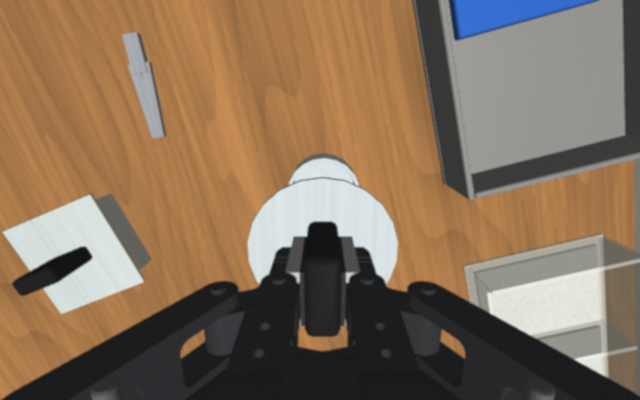

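The small lid is over its tin and centred (columns 248 to 397). The tray to the right is close to where the fingers would open, so I'll turn the tool to yaw 0 first, so that they open along y.

Call:
{"name": "jog_arm", "arguments": {"increments": "0 0 0 0 0 0.417;0 0 0 0 0 0.417;0 0 0 0 0 0.417;0 0 0 0 0 0.417;0 0 0 0 0 0.417;0 0 0 0 0 0.417;0 0 0 0 0 0.417;0 0 0 0 0 0.417;0 0 0 0 0 0.417;0 0 0 0 0 0.417;0 0 0 0 0 0.417;0 0 0 0 0 0.417"}}

```text
clock: 29.55
tcp_pos: [0.6749, -0.1221, 0.1499]
tool_rot: [3.141, 0.001, 0.001]
contact_force: [-0.4, -0.1, 0.2]
gripper_width: 0.0133
finger_force: 58.9
```

```bash
python3 -c "
from h import *
go((.6756,-.1232,.06),0)"
```

```text
row [ 0.0012  0.0021  0.1797  0.0003 -0.0003  0.0003] yaw 0.0 rows>= 1.8 q7 -1.48
```

Call:
{"name": "jog_arm", "arguments": {"increments": "0.0012 0.0021 0.06 0 0 0;0.0012 0.0021 0.13 0 0 0;0.0012 0.0021 0.175 0 0 0;0.0012 0.0021 0.18 0 0 0;0.0012 0.0021 0.18 0 0 0"}}

```text
clock: 30.05
tcp_pos: [0.6756, -0.1235, 0.0596]
tool_rot: [3.141, -0.001, 0.0]
contact_force: [-0.3, 0.3, -0.7]
gripper_width: 0.0132
finger_force: 58.9
```

```bash
python3 -c "
from h import *
print(observe()['tcp_pos']);go((.6756,-.1232,.04),0)"
```

```text
[ 0.67563149 -0.12345071  0.05957579]
row [-0.0001 -0.0005  0.0392  0.0002 -0.0001 -0.0002] yaw -0.0 rows>= 0.4 q7 -1.49
```

Call:
{"name": "jog_arm", "arguments": {"increments": "0 0 0.015 0 0 0;0 0 0.027 0 0 0;0 0 0.036 0 0 0;0 0 0.0395 0 0 0;0 0 0.0395 0 0 0"}}

```text
clock: 30.55
tcp_pos: [0.6757, -0.1234, 0.0402]
tool_rot: [3.14, -0.002, 0.002]
contact_force: [-0.1, -0.5, -0.9]
gripper_width: 0.0134
finger_force: 58.9
```

Call:
{"name": "jog_arm", "arguments": {"increments": "0 0 0 0 0 0;0 0 0 0 0 0;0 0 0 0 0 0;0 0 0 0 0 0;0 0 0 0 0 0;0 0 0 0 0 0", "jaw": -1}}

```text
clock: 31.15
tcp_pos: [0.6756, -0.1234, 0.04]
tool_rot: [3.141, -0.002, 0.001]
contact_force: [0.0, 0.9, 0.1]
gripper_width: 0.0857
finger_force: 0.0
```

Call:
{"name": "jog_arm", "arguments": {"increments": "0 0 -0.06 0 0 0;0 0 -0.16 0 0 0;0 0 -0.26 0 0 0;-0.1 0 -0.36 0 0 0;-0.2 0 -0.4 0 0 0;-0.2 0 -0.4 0 0 0;-0.2 0 -0.4 0 0 0;-0.2 0 -0.4 0 0 0"}}

```text
clock: 31.95
tcp_pos: [0.5758, -0.1231, 0.2404]
tool_rot: [3.14, -0.002, 0.003]
contact_force: [-0.3, 0.3, -0.9]
gripper_width: 0.0853
finger_force: 0.0
```

```bash
python3 look.py w14; python3 -c "
from h import *
w=np.load('w14.npz')
for n,sh,x in [('sm',(.074,),(.675,-.123)),('sq',(.086,.086),(.454,-.12)),('lg',(.104,),(.57,-.367)),('ob',(.116,.072),(.66,.107))]:
  try:
    u=proj([x[0]+.02,x[1]-.02,.034],w['K'],w['V'])[0];v=[(hull(w['c'],u,70,150),w['K'],w['V'])]
    print(n,u,fit(v,sh,.004,x).round(4),fit(v,sh,.004,x,.034).round(4))
  except Exception as e: print(n,repr(e))
"
```

```text
31.95 [ 0.57584951 -0.12311015  0.24035635] -1.449942172107183 0.04304023292668046
sm [342.89367135  50.23360252] [ 0.6741 -0.123   0.      0.0354  0.0815] [ 0.6743 -0.123   0.      0.02    0.1581]
sq [337.18469622 257.73438966] [ 0.4551 -0.1219  7.353   0.0354  0.2926] [ 0.4544 -0.1219  7.3467  0.02    0.2883]
lg [571.636392   157.41559189] [ 0.5688 -0.3707  0.      0.0299  0.4034] [ 0.5696 -0.3677  0.      0.02    0.6077]
ob [109.20314096  66.77216591] [ 0.6594  0.1084 17.2902  0.0325  0.3071] [ 0.6593  0.1074 17.2851  0.02    0.3198]
```

View pics/w14.png

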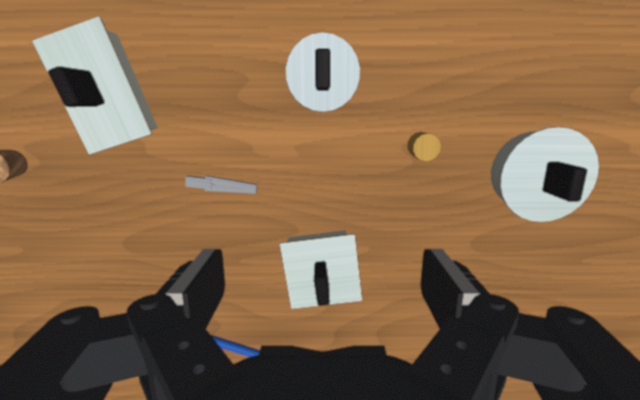

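All four lids lie flat on their tins, at (92,85), (322,72), (322,272) and (548,175), within about 2 mm of the tin centres. Measured plate heights are near 0.034 m.

```bash
python3 -c "
from bench import *
print(sign_off())"
```

```text
the job is handed in; nothing more can be done
None
```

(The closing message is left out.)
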